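Bolt the large ware case

TASK

Two plywood ware cases stand closed on the decorator's desk, both with the barrel bolt on the lid drawn back. Lock the larger case for transport: push its bolt fully home, so that the tip goes right through the keeper, and leave the smaller case's bolt drawn back.

Things in the scene. Friction and masses are not known exactly. Their poses are not given: they have to be found in the camera images.
- large_bolt (a joint): Travel (m) of the steel bolt on the lid of the LARGER plywood case (210 x 135 x 70 mm high, fixed). 0 drawn back; 0.018 tip reaches the keeper; 0.032 tip out of its far side; 0.046 home, at the end stop. Starts at 0 to 0.010. Slides level along the case's long side toward its end on the robot's left (+y, turned up to 25 degrees). Needs about 2 N and stays where it is left.
- large_tab (a point): Point in the upright thumb tab of that bolt, moving with it: mid-tab, 35 mm above the lid (z 0.105). Tab: dark steel plate 24 mm wide across the slide, 12 mm thick along it, top at z 0.120. Site y axis = the way the bolt slides home, z up. Straps and keeper reach only z 0.090, so a tool whose end keeps above 0.094 clears them and can push the tab from behind, or pinch it.
- large_keeper (a point): Centre of the keeper's hole on the larger case: a steel staple 14 mm long on the narrow fixed rail at the case's left end, on the bolt's axis, 10 mm above the lid (lid face z 0.070). It lies 93 mm ahead of the tab in the sliding direction at joint 0, and 47 mm ahead when the bolt is home.
- small_bolt (a joint): Travel (m) of the like bolt on the SMALLER case (155 x 105 x 70 mm high, fixed), which stands about 0.26 m to the left or right of the larger one. Same values: 0 drawn back, 0.018 tip reaches its keeper, 0.046 home. Starts at 0 to 0.008; to be left drawn back.

How it is judged:
By the outcome, as a careful person would: the job done as asked, in the order asked, and still so for the second after the job is handed in, with the robot touching nothing.
It also fails if it takes over 26 s, if anything falls off the work surface, if the arm or the gripper's body presses on something with over 40 N, if the wrist force passes 120 N, or if a joint passes its speed limit or range.

ROBOT

A 6-joint arm with a two-finger parallel gripper is mounted at the origin on a cart in front of the work surface, level with it; the furniture and walls round the work are solid. World frame = base frame: x ahead of the robot, y to its left, z up, the work surface at z = 0. Lengths are in mm, angles in rad, forces in N, time in s.
With the tool pointing down it reaches from about 250 to 800 mm from the base axis. Payload 8.5 kg.
Tool frame: the origin (TCP) lies between the finger pads; the fingertips stand 14 mm ahead of it and the grasp point (between the pads) lies 5 mm behind it (robot.tip_extent is the distance from the TCP to the fingertips, in mm); z points along the fingers, y is the line along which they close (so a half turn about z gives the same grasp; the last joint's range is limited). The gripper opens to 85 mm and grips with 20 to 120 N. Pads are 22 mm wide; open, the fingers measure 114 mm over their backs; the gripper's body (76 mm by 85 mm) begins 54 mm behind the grasp point. The pads swing forward as they close: fully open they stand 13 mm farther back than shut.
Start: joints at [-1.222, 0.238, -0.013, 1.319, 0, 1.571], TCP at [179.413, -493.347, 245.276] pointing down, gripper open.
Joint ranges: [-2.66, 2.66], [-1.03, 1.9], [-1.14, 1.46], [-1.82, 2.27], [-1.45, 1.34], [-3.14, 3.14]. Speed limits (rad/s): [2.22, 2.22, 2.79, 3.14, 3.14, 3.14].

INTERFACE

Orientations are given as [roll, pitch, yaw] about the fixed x, y, z axes, in that order (R = Rz(yaw) Ry(pitch) Rx(roll)).
In Python, from plant import robot gives the robot as it stands. The module is installed in compiled form; this text tells all that it offers.
- The arm moves only by the tool carry_out, never from a script. Its argument "plan" is a list of rows, each a list of 5 numbers: the gripper command: -1 is fully open, 1 is shut, values between are in proportion, then the shift along the world's x, y, z each as a share of 400 mm, from -1 to 1, then the turn about the world's z as a share of 120 degrees, from -1 to 1. In form: [[hand, tx, ty, tz, twist], ...]. A call has 1 to 12 rows; each row is the pose to reach, as a shift and turn from the pose commanded when the call began; what a row does not reach only later rows make up. A row lasts 1/8 s, in which the tool goes at most 62.5 mm and 10.7 degrees, less where a joint would pass 70% of its speed; a pose out of reach is approached as far as the arm can. A call with a number of a shift or a turn outside -1 to 1 is refused whole. A call with a gripper value outside its range is refused whole. The fingers move at their own pace and stop on an object; "squeeze" is the grip in N (left out, the last holds). Time passes only in rows, so rows that repeat a pose let the fingers close. It gives the time, the measured TCP pose, the force, the opening and the grip force at its end, in the units of the state.
- robot.get_state(): the state, without advancing time (a new reading comes with each control period).
- robot.capture(name): name is "scene" or "top"; returns a dict with "pixels" (384x512x3 uint8, blue, green, red), "fov_y" (degrees; the focal length in pixels is half the picture's height over the tangent of half this angle, whatever the lens; pixels are square), "cx", "cy" (the principal point, pixels), "T" (4x4, takes a point from camera to world coordinates). Camera axes: x right, y down, z forward; pixel columns grow to the right and rows downward; lengths in mm; the calibration is good to about 2 mm. A picture is of the moment at which its call begins. There is no depth.
- robot.finish_job(): hands the job in; it is judged then, once.
The state is a dict: "clock": time; "qpos": joint angles; "joint_velocities": joint speeds; "effort": joint torques, N m; "eef_pos": TCP position; "tcp_rot": TCP orientation; "ft_force": force on the tool from outside, world axes, zero at the start; "ft_torque": the same for the moment, N m; "finger_gap": opening from 0.0 (shut) to 1.0 (fully open); "gripper_force": force on a finger pad.
Only numpy, scipy, OpenCV 4.12 (cv2) and the standard library are available. Lean on these libraries where they do the work, as an engineer would, in place of code of your own. Each camera call takes 0.05 s, during which the arm holds its last target. There are 200 camera calls.

## Working session

There is one attempt and no reset: what is moved stays moved. The work goes in short steps, Python scripts to look and compute and a tool call to move; the robot and the scene stay as the last step left them, time stands still between calls to the robot, and variables do not carry over. Pictures are saved under pics/ and viewed, at most 10 in all, crops included, and the job is handed in when it is done.

Besides the shell and the picture viewer there is one more tool, called after "Call:" as a command line: name --pt "numbers of a row" for each row, then --argument value for the rest. carry_out: Moves the arm, as the interface text tells. Shift numbers are shares of 400 mm and turn numbers shares of 120 degrees, none past 1 either way. Its arguments: {"type":"object","properties":{"plan":{"type":"array"},"squeeze":{"type":"number"}},"required":["plan"]}

```bash
mkdir -p pics
cat > h.py <<'E'
import numpy as np, cv2
from plant import robot
def cap(n,f):
    c=robot.capture(n); cv2.imwrite(f'pics/{f}.png',c['pixels']); np.savez(f'{f}.npz',**{k:c[k] for k in('pixels','fov_y','cx','cy','T')}); return c
def ray(f,u,v,z):
    c=np.load(f+'.npz'); F=192/np.tan(np.radians(float(c['fov_y']))/2); T=c['T']
    d=T[:3,:3]@np.array([(u-c['cx'])/F,(v-c['cy'])/F,1.]); o=T[:3,3]; return o+d*(z-o[2])/d[2]
def proj(f,p):
    c=np.load(f+'.npz'); F=192/np.tan(np.radians(float(c['fov_y']))/2); q=np.linalg.inv(c['T'])@np.r_[p,1]
    return q[0]/q[2]*F+c['cx'],q[1]/q[2]*F+c['cy']
E
python3 - <<'E'
from h import *
a=cap('top','top0');b=cap('scene','scene0')
for c in(a,b):print(c['fov_y'],c['cx'],c['cy'],np.round(c['T'],3).tolist())
cv2.imwrite('pics/both.png',cv2.resize(np.vstack([a['pixels'],b['pixels']]),None,fx=.78,fy=.78))
cv2.imwrite('pics/top0b.png',cv2.resize(a['pixels'],(800,600),interpolation=cv2.INTER_CUBIC))
E
```

```text
42.93839386750002 260.45964684074215 189.0691966193034 [[-0.021, -0.987, 0.161, 305.198], [-0.999, 0.025, 0.023, -22.185], [-0.026, -0.161, -0.987, 1123.537], [0.0, 0.0, 0.0, 1.0]]
55.69969459431084 248.92750768288067 188.2930768921008 [[-0.817, -0.321, 0.48, 44.568], [-0.577, 0.47, -0.668, 559.452], [-0.011, -0.823, -0.568, 610.333], [0.0, 0.0, 0.0, 1.0]]
```

View pics/top0b.png

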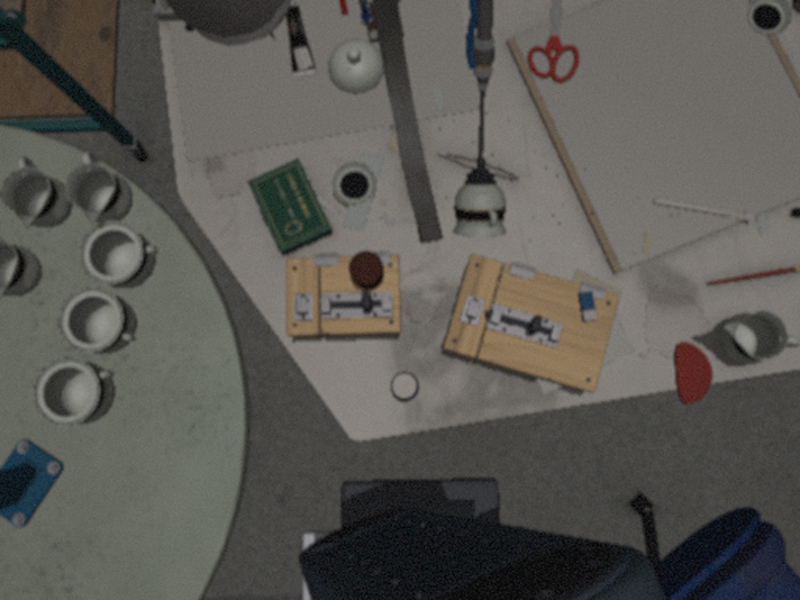

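View pics/scene0.png

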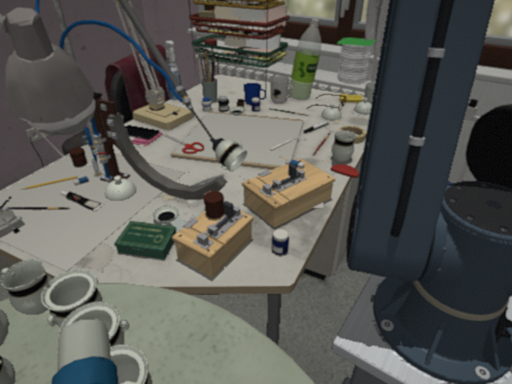

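The top picture shows the larger case on the right, centred near (532,323) in the 800-wide view, with its tab near (540,325) and keeper near (470,310). The smaller case is near (345,297). A lamp head hangs near (480,210), and a small blue thing stands on the large lid near (587,303). I'll take enlarged crops next.

Run:
```python
from h import *
a=cv2.imread('pics/top0.png');b=cv2.imread('pics/scene0.png')
A=cv2.resize(a[150:260,270:410],None,fx=5.5,fy=5.5,interpolation=cv2.INTER_CUBIC);cv2.imwrite('pics/ct.png',cv2.convertScaleAbs(A,alpha=1.5))
B=cv2.resize(b[140:230,205:340],None,fx=5.5,fy=5.5,interpolation=cv2.INTER_CUBIC);cv2.imwrite('pics/cs.png',cv2.convertScaleAbs(B,alpha=1.2))
```

```text
(no output)
```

View pics/ct.png

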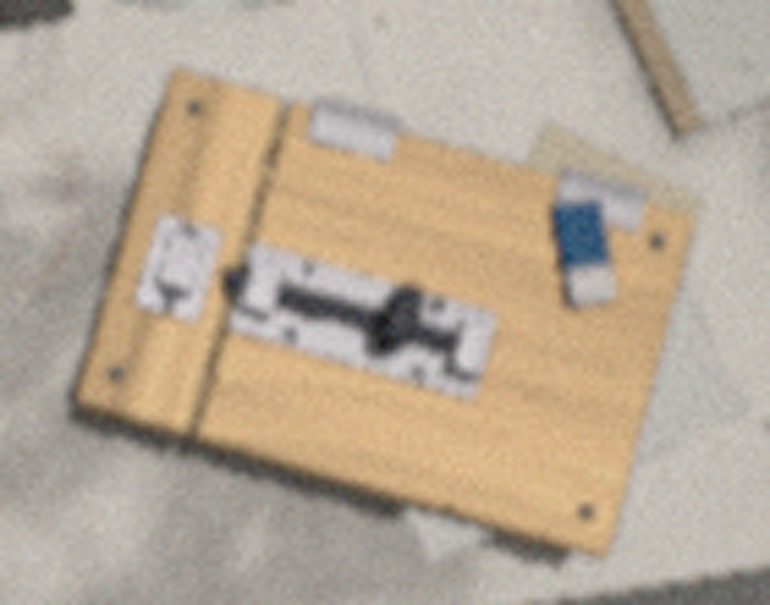

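View pics/cs.png

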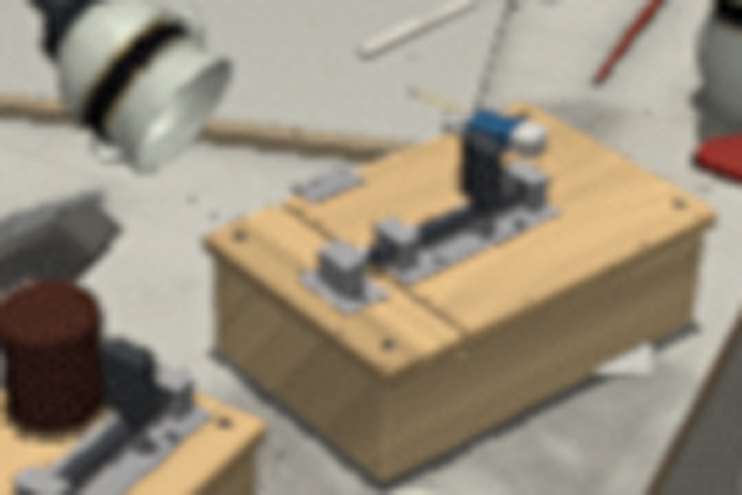

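The crops show the lid corners at TL (178,70), TR (693,205), BR (605,555) and BL (78,400). The tab blob is near (397,318) and the keeper plate near (180,268). In the scene crop the tab top is near (484,133), its foot near (488,205), and the keeper near (342,268). The blue and white object on the lid lies behind the tab, off to the far side.

Run:
```python
from h import *
t=lambda u,v,z:ray('top0',270+(u+.5)/5.5-.5,150+(v+.5)/5.5-.5,z)[:2].round(1)
s=lambda u,v,z:ray('scene0',205+(u+.5)/5.5-.5,140+(v+.5)/5.5-.5,z)[:2].round(1)
C=[t(*p,70) for p in[(178,70),(693,205),(605,555),(78,400)]]
print(C,[np.linalg.norm(C[i]-C[i-1]).round() for i in range(4)],np.mean(C,0))
for a,b in((1,0),(2,3)):
    d=C[b]-C[a];print('yaw of slide vs +y',np.degrees(np.arctan2(-d[0],d[1])))
print('tab top',t(397,318,118),'keeper',t(182,262,88),'scene tab top',s(484,133,120),'scene keeper top',s(345,250,90))
S=[s(*p,70) for p in[(525,103),(715,213),(388,375),(207,240)]];print('scene corners',S)
print('blue',t(580,235,75),t(592,285,75), s(495,125,75),s(530,135,75))
print('small tab top',s(128,350,120), 'lamp low', [s(150,165,z) for z in(0,100,200,300)],'top lamp',[ray('top0',480/1.5625,228/1.5625,z)[:2].round() for z in(0,100,200,300)])
p=robot.get_state();print(p['eef_pos'],p['tcp_rot'],p['finger_gap'],p['clock'])
```

```text
[array([534.8, -90.8]), array([ 475. , -291.9]), array([ 338.6, -249.2]), array([403.4, -47. ])] [np.float64(139.0), np.float64(210.0), np.float64(143.0), np.float64(212.0)] [ 437.95  -169.725]
yaw of slide vs +y -16.560608807225226
yaw of slide vs +y -17.769344152119736
tab top [ 427.  -166.4] keeper [454.6 -88.5] scene tab top [ 429.3 -173.9] scene keeper top [453.6 -90.4]
scene corners [array([ 465.9, -288.5]), array([ 336.4, -245.4]), array([400.4, -43.6]), array([529.3, -85. ])]
blue [ 463.4 -245.8] [ 443.4 -249.3] [ 463.9 -251.5] [ 443.8 -252.8]
small tab top [463.6  57.9] lamp low [array([ 665.6, -213. ]), array([563.9, -86.4]), array([462.1,  40.1]), array([360.4, 166.7])] top lamp [array([ 589., -109.]), array([ 564., -101.]), array([539., -94.]), array([513., -86.])]
[ 179.30202166 -493.07517251  244.74037841] [-3.14032030e+00 -7.67899775e-06  3.48770424e-01] 0.9987283388395315 0.1
```

Call:
carry_out --pt "1 0.1 0.12 0 -0.08" --pt "1 0.2 0.24 0 -0.16" --pt "1 0.3 0.36 0 -0.24" --pt "1 0.4 0.48 0 -0.31" --pt "1 0.5 0.6 0 -0.31" --pt "1 0.585 0.7 0 -0.31" --pt "1 0.585 0.7 -0.1 -0.31" --pt "1 0.585 0.7 -0.15 -0.31" --pt "1 0.585 0.7 -0.15 -0.31" --pt "1 0.585 0.7 -0.15 -0.31" --squeeze 60

```text
clock: 1.35
eef_pos: [413.6, -213.7, 186.0]
tcp_rot: [3.142, -0.001, -0.301]
ft_force: [-0.4, 0.8, 0.4]
finger_gap: -0.002
gripper_force: 0.0
```

Run:
```python
from h import *
p=robot.get_state();print(p['eef_pos'],p['tcp_rot'],p['finger_gap'],p['ft_force'],robot.tip_extent)
b=cap('scene','scene1')['pixels']
cv2.imwrite('pics/c1.png',cv2.resize(b[80:240,160:370],None,fx=3.6,fy=3.6,interpolation=cv2.INTER_CUBIC))
print(proj('scene1',p['eef_pos']+[0,0,-14]))
```

```text
[ 413.64588853 -213.67600139  186.0039784 ] [ 3.14157900e+00 -7.05808664e-04 -3.00865261e-01] -0.0019236364805299336 [-0.38283023  0.77939669  0.42220389] 14.0
(np.float64(306.62129736663053), np.float64(141.73714806727244))
```

View pics/c1.png

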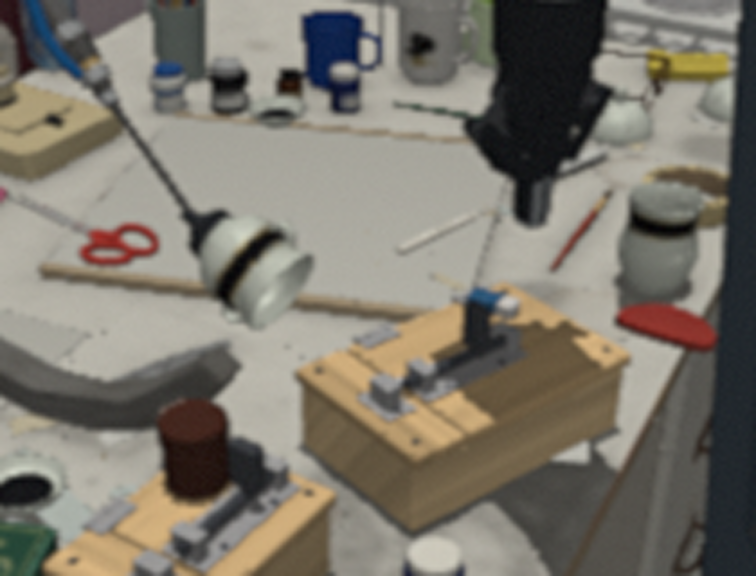

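The tip is at crop (533,224), as predicted, behind the tab and clear of the lamp. I'll descend and push most of the way.

Call:
carry_out --pt "1 0 0 -0.1 0" --pt "1 0 0 -0.175 0" --pt "1 0 0 -0.175 0" --pt "1 0.01 0.03 -0.175 0" --pt "1 0.016 0.05 -0.175 0" --pt "1 0.022 0.07 -0.175 0" --pt "1 0.028 0.088 -0.175 0" --pt "1 0.034 0.106 -0.175 0" --pt "1 0.039 0.122 -0.175 0" --pt "1 0.039 0.122 -0.175 0"

```text
clock: 2.65
eef_pos: [429.0, -163.8, 115.1]
tcp_rot: [-3.141, 0.001, -0.3]
ft_force: [-0.6, 0.8, 0.3]
finger_gap: 0.002
gripper_force: 0.0
```

Run:
```python
from h import *
b=cap('scene','scene2')['pixels']
cv2.imwrite('pics/c2.png',cv2.resize(b[130:230,205:345],None,fx=5.5,fy=5.5,interpolation=cv2.INTER_CUBIC))
```

```text
(no output)
```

View pics/c2.png

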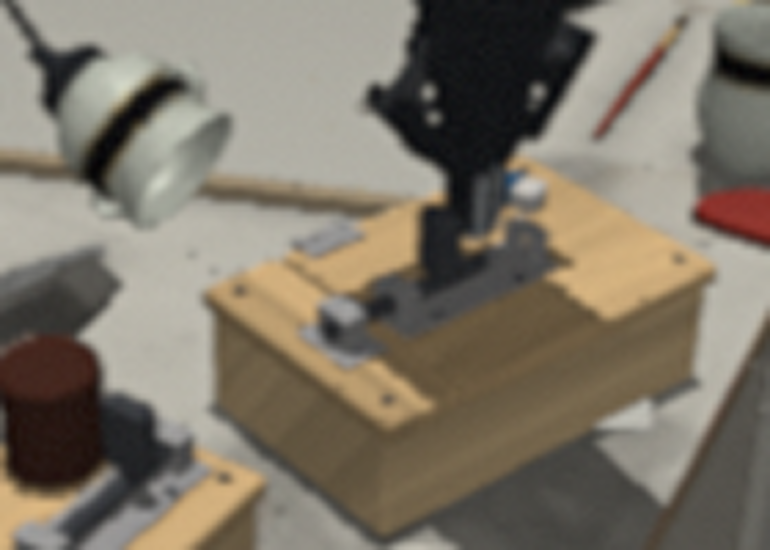

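The tab has moved toward the keeper (tab near (440,235), bolt entering the keeper near (375,305)). I'll creep on to the stop.

Call:
carry_out --pt "1 0.003 0.01 0 0" --pt "1 0.006 0.019 0 0" --pt "1 0.0075 0.024 0 0" --pt "1 0.0075 0.024 0 0" --pt "1 0.0075 0.024 0 0"

```text
clock: 3.32
eef_pos: [432.2, -154.8, 115.3]
tcp_rot: [-3.141, -0.0, -0.3]
ft_force: [-0.0, 0.6, -0.0]
finger_gap: 0.002
gripper_force: 0.0
```

Call:
carry_out --pt "1 0.0015 0.005 0 0" --pt "1 0.0015 0.005 0 0" --pt "1 0.0015 0.005 0 0"

```text
clock: 3.7
eef_pos: [432.7, -153.0, 115.3]
tcp_rot: [-3.141, -0.0, -0.3]
ft_force: [0.2, -1.7, 0.0]
finger_gap: 0.0
gripper_force: 0.6
```

Call:
carry_out --pt "1 0.0015 0.005 0 0" --pt "1 0.0015 0.005 0 0" --pt "1 0.0015 0.005 0 0"

```text
clock: 4.08
eef_pos: [433.2, -151.6, 115.4]
tcp_rot: [3.14, -0.0, -0.301]
ft_force: [-1.9, -6.4, -0.0]
finger_gap: -0.001
gripper_force: 3.1
```

Call:
carry_out --pt "1 0.0015 0.005 0 0" --pt "1 0.0015 0.005 0 0" --pt "1 0.0015 0.005 0 0"

```text
clock: 4.45
eef_pos: [433.3, -151.2, 115.4]
tcp_rot: [3.136, -0.0, -0.302]
ft_force: [-4.8, -15.0, 0.3]
finger_gap: -0.002
gripper_force: 8.2
```

Run:
```python
from h import *
b=cap('scene','scene3')['pixels']
cv2.imwrite('pics/c3.png',cv2.resize(b[130:230,205:345],None,fx=5.5,fy=5.5,interpolation=cv2.INTER_CUBIC))
```

```text
(no output)
```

View pics/c3.png

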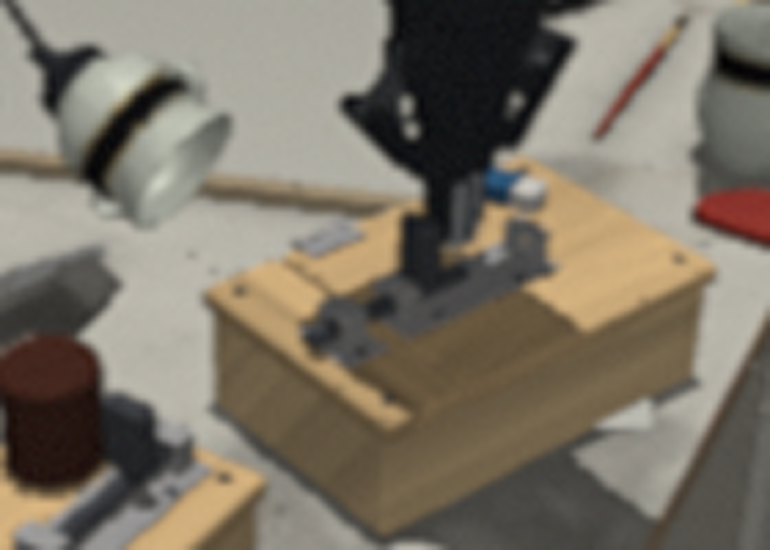

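The bolt tip now shows out of the keeper's far side near (318,335), and the force has risen to about 16 N with no further motion, so it is at the end stop. I'll back off and lift.

Call:
carry_out --pt "1 -0.01 -0.03 0 0" --pt "1 -0.018 -0.06 0 0" --pt "1 -0.018 -0.06 0.1 0" --pt "1 -0.018 -0.06 0.25 0" --pt "1 -0.1 -0.18 0.32 0" --pt "1 -0.2 -0.3 0.32 0" --pt "1 -0.3 -0.42 0.32 0" --pt "1 -0.35 -0.54 0.32 0" --pt "1 -0.35 -0.54 0.32 0" --pt "1 -0.35 -0.54 0.32 0"

```text
clock: 5.75
eef_pos: [293.5, -364.9, 243.1]
tcp_rot: [-3.141, 0.0, -0.302]
ft_force: [0.3, -0.1, 0.1]
finger_gap: 0.0
gripper_force: 0.0
```

Run:
```python
from h import *
b=cap('scene','scene4')['pixels'];a=cap('top','top4')['pixels']
f=lambda i:cv2.resize(i,(600,290),interpolation=cv2.INTER_CUBIC)
cv2.imwrite('pics/c4.png',np.vstack([f(b[140:230,155:341]),f(a[150:260,180:408])]))
```

```text
(no output)
```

View pics/c4.png

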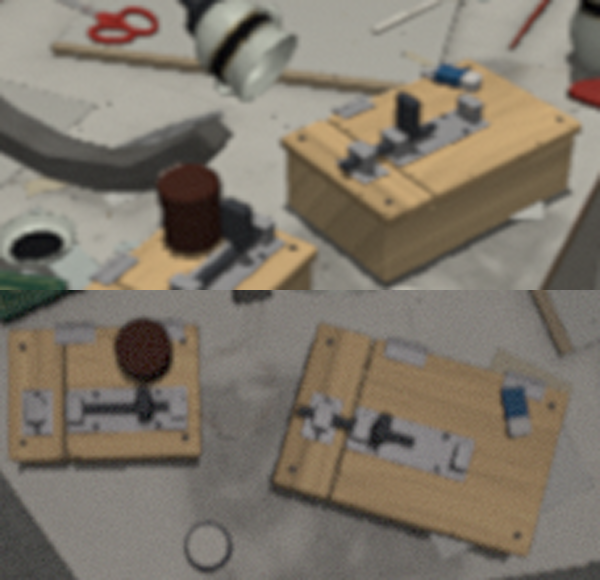

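The large bolt passes right through its keeper, with its tip near (303,412) and tab near (380,430). The small bolt is still drawn back, with its tab near (145,405), and the arm is clear.

```bash
python3 -c "
from plant import robot
print(robot.finish_job())"
```

```text
the job is handed in; nothing more can be done
None
```

The larger case's bolt is pushed home to its end stop with the tip right through the keeper, the smaller case's bolt is still drawn back, and the job was handed in at about 6 s; no verdict was returned.

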